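Shuttle the sample vial into the vial reader and take a reading

ROBOT

A 6-joint arm with a two-finger parallel gripper is mounted at the origin on a cart in front of the work surface, level with it; the furniture and walls round the work are solid. World frame = base frame: x ahead of the robot, y to its left, z up, the work surface at z = 0. Lengths are in m, angles in rad, forces in N, time in s.
With the tool pointing down it reaches from about 0.25 to 0.725 m from the base axis. Payload 9.7 kg.
Tool frame: the origin (TCP) lies at the very end of the fingers, on their centre line; the grasp point (between the pads) lies 19 mm behind it (arm.tcp_to_grasp is the distance from the TCP to the grasp point, in m); z points along the fingers, y is the line along which they close (so a half turn about z gives the same grasp; the last joint's range is limited). The gripper opens to 85 mm and grips with 20 to 120 N. Pads are 22 mm wide; open, the fingers measure 114 mm over their backs; the gripper's body (76 mm by 85 mm) begins 54 mm behind the grasp point. The pads swing forward as they close: fully open they stand 13 mm farther back than shut.
Start: joints at [-1.188, 0.087, 0.176, 1.66, 0, 1.571], TCP at [0.205, -0.51, 0.231] pointing down, gripper open.
Joint ranges: [-3.13, 3.13], [-0.85, 1.81], [-1.15, 1.24], [-2.2, 2.28], [-1.44, 1.52], [-3.14, 3.14]. Speed limits (rad/s): [2.22, 2.22, 2.57, 3.14, 3.14, 3.14].

INTERFACE

Orientations are given as a rotation vector (axis times angle).
In Python, from rig import observe, optics, finish_job, arm gives the robot as it stands.
- The arm moves only by the shell command python3 -m creep 'ROWS' [OPENING] [FORCE]. ROWS is JSON, a list of rows, each a list of 6 numbers: the shift along the tool's x, y, z as a fraction of full scale, then the turn, a rotation vector about the tool's x, y, z as a fraction of full scale. In form: [[x, y, z, wx, wy, wz], ...]. A call has 1 to 5 rows; each row is the pose to reach, as a shift and turn from the pose commanded when the call began, along the tool's axes at that moment; what a row does not reach only later rows make up. Full scale, the value 1, is 0.2 m for a shift and 30 degrees for a turn. A row lasts 1/10 s, in which the tool goes at most 50 mm and 8.59 degrees, less where a joint would pass 70% of its speed; a pose out of reach is approached as far as the arm can. A call with a number of a shift or a turn outside -1 to 1 is refused whole. A call with a gripper value outside its range is refused whole. OPENING is the opening, from 0 (shut) to 1 (fully open), set as the call begins (- or left out, the last holds). The fingers move at their own pace and stop on an object; FORCE is the grip in N (left out, the last holds). Time passes only in rows, so rows that repeat a pose let the fingers close. It gives the time, the measured TCP pose, the force, the opening and the grip force at its end, in the units of the state.
- observe(): the state, without advancing time (a new reading comes with each control period).
- optics.camera(name): name is "side" or "top" or "wrist"; returns the picture (480x640x3 uint8, red, green, blue); there is no depth.
- optics.get_calibration(name): a dict with "fx", "fy", "cx", "cy" (pixels), "T" (4x4, takes a point from camera to world coordinates). Camera axes: x right, y down, z forward; pixel columns grow to the right and rows downward; lengths in m; the calibration is good to about 2 mm. The wrist camera is an equidistant fisheye: a pixel r from the principal point sees the ray r / f radians off the axis. A picture is of the moment at which its call begins: read the wrist's pose just before it. get_calibration takes no time and is no camera call; for the wrist camera it gives the pose at the moment of the call.
- finish_job(): hands the job in; it is judged then, once.
The state is a dict: "time_s": time; "qpos": joint angles; "joint_vel": joint speeds; "effort": joint torques, N m; "eef_pos": TCP position; "tcp_rot": TCP orientation; "force": force on the tool from outside, world axes, zero at the start; "moment": the same for the moment, N m; "width": opening from 0.0 (shut) to 1.0 (fully open); "grip_force": force on a finger pad.
Only numpy, scipy, OpenCV 4.12 (cv2) and the standard library are available. Lean on these libraries where they do the work, as an engineer would, in place of code of your own. Each camera call takes 0.05 s, during which the arm holds its last target. There are 200 camera calls.

TASK

Bring the vial into the reader's beam: with the fingertips push the sprung slide by its rubber pad, in towards the white head, until its catch is well past the stop pin, then let go so that the spring brings it back and it latches on the pin at mid travel. With the slide latched, press the reading key on top of the head fully down and let it up again. Only push and press: do not grip the slide, leave the vial standing in its nest and the stop pin's knob untouched, and do not disturb the things around the reader.

Things in the scene. Friction and masses are not known exactly. Their poses are not given: they have to be found in the camera images.
- vial_reader: Vial reader fixed to the bench. Origin: underside of its 222 x 128 mm base plate; x = the way the slide goes in, y left, z up. White arch-shaped head at x = 25 to 107 mm, roof 88 mm high. Plunger bracket at x = -13 to 13, y = 13 to 59, 52 mm high. Spring tube along y = -49, x = -22 to 30, 31 mm high. Behind the pad only a home stop bar at x = -106, 21 mm high. Plate edge x = -116.
- push_pad (a point): Centre of the ribbed rubber pad's rear face on the slide's upright end; moves with the slide. Face 40 mm wide (reader y), from 28 to 58 mm above the bench; it looks along the reader's -x and is pushed along +x. Slide home: reader x = -96, y = 0, z = 43 mm. Closed fingertips fit behind it down to 25 mm above the bench.
- slide (a joint): Travel of the sprung slide along reader +x, m: 0 home (start), 0.045 resting on the stop pin (mid, vial in the beam), 0.065 rigid inner end. Its spring drives it back: 2.5 N at home, 4.5 N at the pin, 5.5 N at the end; ramp and damping (30 N s/m) add to that. Let go below 0.044 it runs home; let go between 0.048 and 0.065 it returns to 0.045 at about 0.15 m/s and stays.
- stop_pin (a joint): Height of the spring-loaded stop pin, m: 0 = down, in the catch's way. The slide's ramp lifts it to about 0.0075 as the slide goes in from 0.010 to 0.041, and it drops back to 0 behind the catch at about 0.045.
- pin_knob: Black knob on the stop pin, 20 mm across, top 70 mm above the bench (78 mm when lifted), over the bracket at reader x = 0, y = 24 mm. Its body's origin lies on the bench under the pin. Not to be touched.
- thumb_plate: Aluminium plate 46 mm wide, 60 mm high above the bench, that backs the rubber pad on its head side, with its ribs; it rides on the slide (origin: the reader's origin, moved with the slide). It is not to be gripped: only the rubber pad behind it is to be touched.
- nest (a point): Floor centre of the slide's vial nest (18 mm hole with a black collar), 14 mm above the bench, 111 mm ahead of the pad face; moves with the slide.
- vial: Glass sample vial with screw cap, 16 mm across, 48 mm tall, loose, standing upright in the nest; origin at the centre of its bottom, z up its axis. The head's roof passes 6 mm over it.
- read_key (a joint): Travel of the reading key, m: 0 = up, 0.005 = fully down; pressed straight down, about 1 N to start, 4 N fully down, springs back.
- read_key_top (a point): Top centre of the round grey reading key (20 mm across, standing 9 mm out of its black ring) on the head's roof, at reader x = 83, y = 0, 103 mm above the bench when up.
- spare_vial: Bystander: second glass vial, 16 x 48 mm, standing loose beside the reader, origin at its bottom.
- beaker: Bystander: glass beaker, 52 mm across, 70 mm tall, origin at its bottom.
- jar: Bystander: screw-cap powder jar, 45 mm across, 56 mm tall, origin at its bottom.
- petri_dish: Bystander: petri dish, 61 mm across, 15 mm tall, origin at its bottom.
- marker: Bystander: marker pen lying flat, 130 mm long along its y, 14 mm thick, origin under its middle.
- weigh_boat: Bystander: white square weighing boat, 50 x 50 x 8 mm, origin under its middle.

How it is judged:
On the way, in this order (a step that is already met when the one before it is completed fails the run):
1. the slide has been pushed in so far that its catch is well past the stop pin (value of joint slide above 0.0475 m).
2. let go, the slide has come back and rests latched on the stop pin (value of joint slide between 0.042 and 0.048 m and value of joint stop_pin below 0.003 m and velocity of joint slide between -0.01 and 0.01 m/s and contact force between the fingers and anything else below 0.3 N), for 0.2 s.
3. the reading key is pressed fully down (value of joint slide between 0.042 and 0.048 m and value of joint stop_pin below 0.003 m and value of joint read_key above 0.004 m), for 0.05 s.
At the end, for the whole second after the job is handed in: The slide stands latched at mid travel (42 to 48 mm) with the stop pin down (within 3 mm), the reading key is up again (within 1 mm), and the vial stands at rest in its nest (within 6 mm sideways, less than 5 mm off the floor, tilted less than 0.2 rad) (value of joint slide between 0.042 and 0.048 m and value of joint stop_pin below 0.003 m and value of joint read_key below 0.001 m and linear speed of vial below 0.02 m/s and horizontal distance between vial and nest below 0.006 m and z of vial in the frame of nest below 0.005 m and angle between vial's own z axis and vertical below 0.2 rad); the robot touches nothing.
It fails at once if the reading key was pressed while the slide was not latched (value of joint read_key above 0.002 m and not (value of joint slide between 0.042 and 0.048 m and value of joint stop_pin below 0.003 m)).
It fails at once if the slide was gripped or touched at its plate instead of being pushed at the pad (contact force between the fingers and thumb_plate above 1 N).
It fails at once if the stop pin's knob was handled (contact force between any of the arm, the fingers and pin_knob above 1 N).
It fails at once if the vial was touched by the robot, lifted out of its nest or tipped (contact force between any of the arm, the fingers and vial above 1 N or not (horizontal distance between vial and nest below 0.006 m and z of vial in the frame of nest below 0.005 m and angle between vial's own z axis and vertical below 0.2 rad)).
It fails at once if a thing beside the reader was moved by more than 20 mm (distance of any of spare_vial, beaker, jar, petri_dish, marker, weigh_boat from where it was at the start of the episode above 0.02 m).
It also fails if it takes over 45 s, if anything falls off the work surface, if the arm or the gripper's body presses on something with over 40 N, if the wrist force passes 120 N, or if a joint passes its speed limit or range.

## Working session

There is one attempt and no reset: what is moved stays moved. The work goes in short steps, Python scripts to look and compute and a shell command to move; the robot and the scene stay as the last step left them, time stands still between calls to the robot, and variables do not carry over. Pictures are saved under pics/ and viewed, at most 10 in all, crops included, and the job is handed in when it is done.

```bash
mkdir -p pics; ls
python3 - <<'E'
from rig import observe, optics
import cv2,numpy as np
print(observe())
for n in ("side","top"):
    cv2.imwrite(f"pics/{n}0.png",optics.camera(n)[:,:,::-1]); c=optics.get_calibration(n); print(n,c['fx'],c['cx'],c['cy'],np.round(c['T'],4).tolist())
E
```

```text
pics
{'time_s': 0.0, 'qpos': array([-1.18797084e+00,  8.74901364e-02,  1.75130300e-01,  1.65979836e+00,
        5.19174759e-06,  1.57080536e+00]), 'joint_vel': array([ 0.00035236,  0.00071761, -0.00014022, -0.00090031, -0.00056763,
       -0.00183227]), 'effort': array([ 7.02972702e-04, -5.20388246e+01,  4.64807081e+01,  1.61281053e-02,
        4.41179679e-05,  1.13036083e-05]), 'eef_pos': array([ 0.20536488, -0.50997523,  0.23056458]), 'tcp_rot': array([-3.08290513e+00, -5.97407038e-01,  3.98811536e-04]), 'force': array([-1.07907349,  0.38318773, -0.34384362]), 'moment': array([-0.02518724, -0.00377402, -0.02856333]), 'grip_force': 0.0, 'width': 1.000123262089613}
side 526.9830134341471 314.6105149808393 231.19497748779835 [[-0.9757, -0.0945, 0.1975, 0.3528], [-0.2187, 0.3764, -0.9003, 0.9], [0.0107, -0.9216, -0.388, 0.4753], [0.0, 0.0, 0.0, 1.0]]
top 531.2905428313303 327.9037219976171 240.40810429614606 [[-0.0085, -0.9986, 0.0521, 0.4787], [-1.0, 0.0086, 0.0019, 0.0338], [-0.0024, -0.0521, -0.9986, 1.0032], [0.0, 0.0, 0.0, 1.0]]
```

View pics/top0.png

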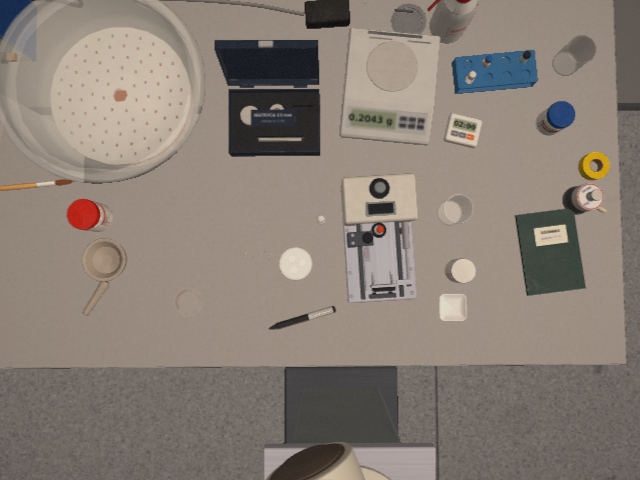

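View pics/side0.png

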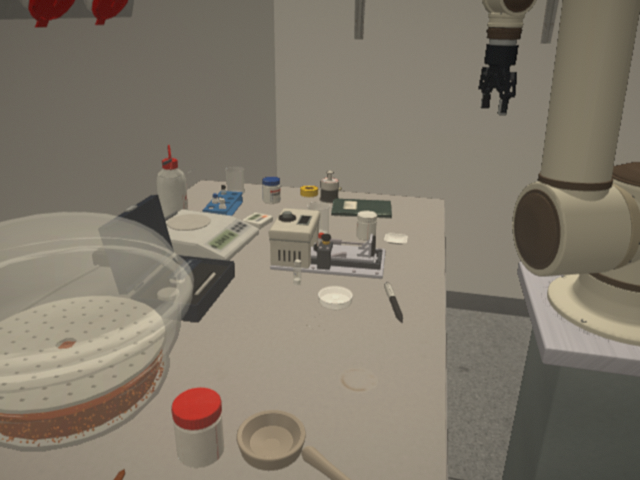

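The top view shows the reader at (343–417, 175–301): key at about (379,187), pad near (383,292), slide going in towards image-up (world +x). The side view agrees. I enlarge the reader.

```bash
cat > h.py <<'E'
import numpy as np
from rig import optics
def ray(n,u,v,z):
    c=optics.get_calibration(n);T=c['T']
    d=T[:3,:3]@np.array([(u-c['cx'])/c['fx'],(v-c['cy'])/c['fy'],1]);o=T[:3,3]
    return o+d*(z-o[2])/d[2]
def pix(n,p):
    c=optics.get_calibration(n);T=c['T'];q=T[:3,:3].T@(np.array(p)-T[:3,3])
    return c['fx']*q[0]/q[2]+c['cx'],c['fy']*q[1]/q[2]+c['cy']
E
python3 - <<'E'
import cv2,numpy as np
from h import *
i=cv2.imread("pics/top0.png")
cv2.imwrite("pics/top0c.png",cv2.resize(i[165:310,330:430],None,fx=4,fy=4,interpolation=cv2.INTER_CUBIC))
E
```

```text
(no output)
```

View pics/top0c.png

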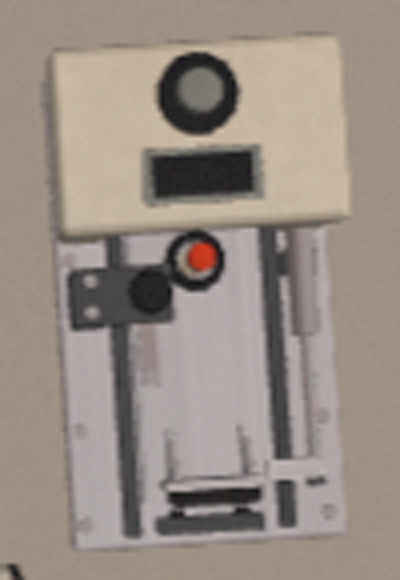

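The crop shows: key top (201,89), knob (151,294), roof corners (52,54)/(340,38)/(349,216)/(64,239), plate rear corners (75,549)/(345,533), pad rear top edge about (214,503). Vial's red cap is at (202,256).

Run:
```python
import numpy as np
from h import *
# (name, crop px, reader xyz)
L=[("key",(201,89),(83,0,103)),("knob",(151,294),(0,24,70)),("cBL",(75,549),(-116,64,6)),("cBR",(345,533),(-116,-64,6)),
("padtop",(214,503),(-96,0,58)),("rFL",(52,54),(107,64,88)),("rFR",(340,38),(107,-64,88)),("rNR",(349,216),(25,-64,88)),("rNL",(64,239),(25,64,88))]
W=[];R=[]
for n,(u,v),r in L:
    w=ray("top",330+(u+.5)/4-.5,165+(v+.5)/4-.5,r[2]/1000)
    W.append(w[:2]);R.append(np.array(r[:2])/1000)
W=np.array(W);R=np.array(R)
s=[0,1,2,3]
def fit(s):
    a=R[s]-R[s].mean(0);b=W[s]-W[s].mean(0)
    th=np.arctan2((a[:,0]*b[:,1]-a[:,1]*b[:,0]).sum(),(a*b).sum())
    M=np.array([[np.cos(th),-np.sin(th)],[np.sin(th),np.cos(th)]]);return th,M,W[s].mean(0)-M@R[s].mean(0)
th,M,t=fit(s)
print("th",th,"t",t)
for (n,_,_),w,r in zip(L,W,R): print(n,w.round(4),((w-t)@M*1000).round(1),r*1000)
print("pad",M@[-.096,0]+t,"key",M@[.083,0]+t)
for n,p in [("key",(83,0,103)),("knob",(0,24,70))]: 
    q=M@(np.array(p[:2])/1000)+t; print("side px",n,pix("side",[*q,p[2]/1000]))
```

```text
th 0.05517871488096799 t [ 0.53361276 -0.05821872]
key [ 0.6163 -0.0539] [82.8 -0.2] [83.  0.]
knob [ 0.5308 -0.0339] [-1.5 24.4] [ 0. 24.]
cBL [ 0.4154 -0.0016] [-114.9   63.1] [-116.   64.]
cBR [ 0.4218 -0.1278] [-115.5  -63.3] [-116.  -64.]
padtop [ 0.4385 -0.0615] [-95.2   1.9] [-96.   0.]
rFL [0.6345 0.0091] [104.4  61.6] [107.  64.]
rFR [ 0.6403 -0.116 ] [103.4 -63.5] [107. -64.]
rNR [ 0.5628 -0.1185] [ 25.8 -61.8] [ 25. -64.]
rNL [0.5539 0.0047] [23.7 61.7] [25. 64.]
pad [ 0.43775887 -0.06351319] key [ 0.61648644 -0.05364121]
side px key (np.float64(288.3004448489061), np.float64(210.8375725058758))
side px knob (np.float64(327.2979502595459), np.float64(233.69716176506148))
```

```bash
python3 -m creep '[[0.2,-0.2,0,0,0,0.15],[0.4,-0.4,0,0,0,0.3],[0.6,-0.6,0,0,0,0.45],[0.89,-0.84,0,0,0,0.626],[0.89,-0.84,0,0,0,0.626]]' 0
cat > w.py <<'E'
import numpy as np
from rig import observe
from scipy.spatial.transform import Rotation as R
th=.0552;t=np.array([.5336,-.0582]);M=np.array([[np.cos(th),-np.sin(th)],[np.sin(th),np.cos(th)]])
def tell(*goal):
    s=observe();p=s['eef_pos'];r=R.from_rotvec(s['tcp_rot'])
    print('t',s['time_s'],'reader',((p[:2]-t)@M*1000).round(1),'z',(p[2]*1000).round(1),'F',s['force'].round(1),'w',s['width'])
    yaw=np.arctan2(*r.as_matrix()[1::-1,0]);print('yaw',yaw,'tilt',r.as_matrix()[2].round(3))
    if goal:
        g=np.array([*(M@np.array(goal[:2])/1000+t),goal[2]/1000])
        print('row',(r.inv().apply(g-p)/.2).round(3),'wz',np.degrees(yaw-th)/30)
E
python3 -c "from w import *;tell(-125,0,150)"
```

```text
time_s: 0.6
eef_pos: [0.3081, -0.2858, 0.2311]
tcp_rot: [-3.14, -0.081, -0.0]
force: [1.1, -0.8, 0.1]
width: 0.14
grip_force: 0.0
t 0.6 reader [-237.8 -214.8] z 231.1 F [ 1.1 -0.8  0.1] w 0.13951558124747762
yaw 0.05153228634154675 tilt [ 0. -0. -1.]
row [ 0.56  -1.076  0.406] wz -0.0070048171030619244
```

```bash
python3 -m creep '[[0.1,-0.2,0.08,0,0,0],[0.22,-0.42,0.16,0,0,0],[0.34,-0.64,0.24,0,0,0],[0.45,-0.86,0.33,0,0,0],[0.56,-1,0.4,0,0,0]]' 0; python3 -m creep '[[0,-0.07,0,0,0,-0.007],[0,-0.07,0,0,0,-0.007]]' 0;python3 -c "from w import *;tell(-125,0,100)
from rig import optics
import cv2
cv2.imwrite('pics/w1.png',optics.camera('wrist')[:,:,::-1])"
```

```text
time_s: 1.1
eef_pos: [0.4087, -0.0798, 0.1507]
tcp_rot: [3.14, 0.087, 0.001]
force: [0.8, -0.6, 0.8]
width: 0.001
grip_force: 0.0
time_s: 1.3
eef_pos: [0.4076, -0.0663, 0.1505]
tcp_rot: [-3.14, -0.098, 0.003]
force: [0.4, -1.2, 0.9]
width: -0.003
grip_force: 0.0
t 1.3 reader [-126.3   -1.1] z 150.5 F [ 0.4 -1.2  0.9] w -0.003077316829551536
yaw 0.06221779675983904 tilt [-0.002 -0.001 -1.   ]
row [ 0.007 -0.005  0.252] wz 0.013403004527312036
```

View pics/w1.png

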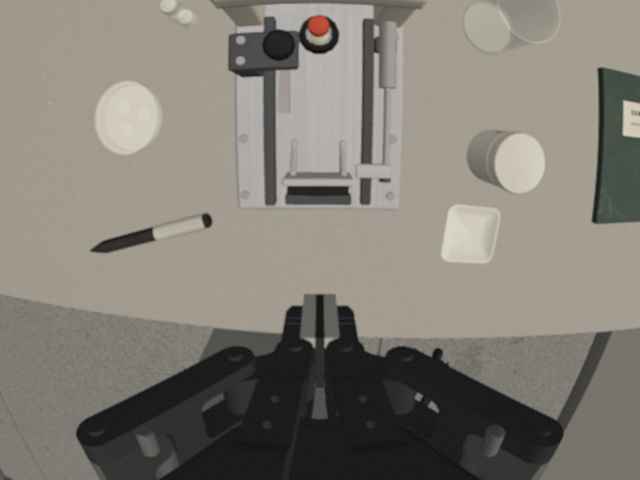

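The pad (284–354, 185) is centred on the fingers' line (u≈319), with clear bench behind it. Descend.

```bash
python3 -m creep '[[0,-0.005,0.2,0,0,0.01],[0,-0.005,0.4,0,0,0.01],[0,-0.005,0.56,0,0,0.01],[0,-0.005,0.56,0,0,0.01]]' 0;python3 -c "from w import *;tell(-107,0,38)"
```

```text
time_s: 1.75
eef_pos: [0.4051, -0.0677, 0.0359]
tcp_rot: [-3.14, -0.081, 0.009]
force: [-0.5, 0.1, 0.3]
width: -0.001
grip_force: 0.0
t 1.75 reader [-128.8   -2.4] z 35.9 F [-0.5  0.1  0.3] w -0.0012518804515112432
yaw 0.0517269891684652 tilt [-0.006 -0.001 -1.   ]
row [ 0.109 -0.013 -0.011] wz -0.006632962095005483
```

```bash
python3 -m creep '[[0.03,-0.01,-0.01,0,0,0],[0.06,-0.01,-0.01,0,0,0],[0.09,-0.01,-0.01,0,0,0],[0.12,-0.01,-0.01,0,0,0],[0.14,-0.01,-0.01,0,0,0]]' 0;python3 -c "from w import *;tell(-51,0,38)"
```

```text
time_s: 2.25
eef_pos: [0.4363, -0.0636, 0.0419]
tcp_rot: [3.14, 0.084, 0.0]
force: [-3.7, -0.3, 3.5]
width: 0.003
grip_force: 1.9
t 2.25 reader [-97.5  -0. ] z 41.9 F [-3.7 -0.3  3.5] w 0.002545212826390136
yaw 0.053535758623416516 tilt [ 0.  0. -1.]
row [ 0.232 -0.     0.02 ] wz -0.0031784668989758625
```

```bash
python3 -m creep '[[0.03,0,0,0,0,0],[0.06,0,0,0,0,0],[0.09,0,0,0,0,0],[0.12,0,0,0,0,0],[0.12,0,0,0,0,0]]' 0;python3 -c "from w import *;tell(-51,0,40)
from rig import optics
import cv2
cv2.imwrite('pics/w2.png',optics.camera('wrist')[:,:,::-1])"
```

```text
time_s: 2.75
eef_pos: [0.46, -0.0622, 0.0412]
tcp_rot: [-3.14, -0.084, 0.001]
force: [-4.5, -0.3, 2.7]
width: -0.006
grip_force: 1.7
t 2.75 reader [-73.7   0.1] z 41.2 F [-4.5 -0.3  2.7] w -0.006237561041805996
yaw 0.05367758905914112 tilt [-0.001 -0.    -1.   ]
row [0.113 0.    0.006] wz -0.0029075907198584843
```

View pics/w2.png

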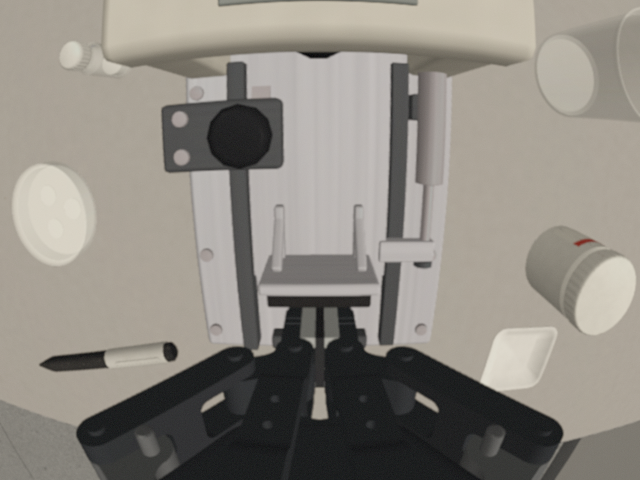

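Slide is moving; pad's top rear edge at about (319,306). I measure its travel by ray casting.

```bash
cat >> h.py <<'E'
def wray(u,v,z):
    c=optics.get_calibration("wrist");T=c['T'];x,y=u-c['cx'],v-c['cy'];a=np.hypot(x,y)/c['fx']
    k=np.sin(a)/max(np.hypot(x,y),1e-9);d=T[:3,:3]@np.array([x*k,y*k,np.cos(a)]);o=T[:3,3]
    return o+d*(z-o[2])/d[2]
E
python3 - <<'E'
from h import *; from w import t,M
for n,u,v,z in [("padrear",319,306,.058),("platetopfront",319,283,.060),("knob",239,136,.074),("cornerL",209,342,.006)]:
    print(n,((wray(u,v,z)[:2]-t)@M*1000).round(1))
E
```

```text
padrear [-61.8  -0.7]
platetopfront [-51.2  -0.7]
knob [ 2.2 22.9]
cornerL [-115.1   64. ]
```

```bash
python3 -m creep '[[0.03,0,0,0,0,0],[0.06,0,0,0,0,0],[0.09,0,0,0,0,0],[0.11,0,0,0,0,0],[0.11,0,0,0,0,0]]' 0;python3 -c "from w import *;tell(-125,0,40)
from rig import optics
import cv2
cv2.imwrite('pics/w3.png',optics.camera('wrist')[:,:,::-1])"
```

```text
time_s: 3.3
eef_pos: [0.4816, -0.0609, 0.0411]
tcp_rot: [-3.14, -0.084, 0.001]
force: [-4.5, -1.0, 4.3]
width: -0.002
grip_force: 2.3
t 3.3 reader [-52.    0.1] z 41.1 F [-4.5 -1.   4.3] w -0.0015183144770733032
yaw 0.053639249543398056 tilt [-0.001 -0.    -1.   ]
row [-0.365  0.001  0.006] wz -0.0029808138012135835
```

View pics/w3.png

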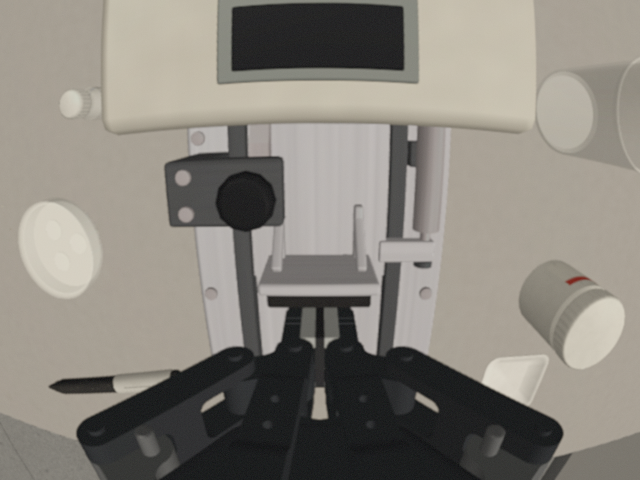

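The pad keeps its place relative to the fingers, so travel is about 55 mm. Let go backwards, quickly.

```bash
python3 -m creep '[[-0.2,0,0,0,0,0],[-0.3,0,0,0,0,0],[-0.3,0,0,0,0,0],[-0.3,0,0,0,0,0],[-0.3,0,0,0,0,0]]' 0;python3 -c "from w import *;tell(-110,0,200)
from rig import optics
import cv2
cv2.imwrite('pics/w4.png',optics.camera('wrist')[:,:,::-1])"
```

```text
time_s: 3.85
eef_pos: [0.4227, -0.0643, 0.0416]
tcp_rot: [3.14, 0.084, 0.002]
force: [0.4, -0.1, 0.4]
width: -0.002
grip_force: 0.0
t 3.85 reader [-111.1    0. ] z 41.6 F [ 0.4 -0.1  0.4] w -0.0017114225480022729
yaw 0.05355308339080578 tilt [ 0.001  0.    -1.   ]
row [ 0.007  0.    -0.792] wz -0.003145379030560842
```

View pics/w4.png

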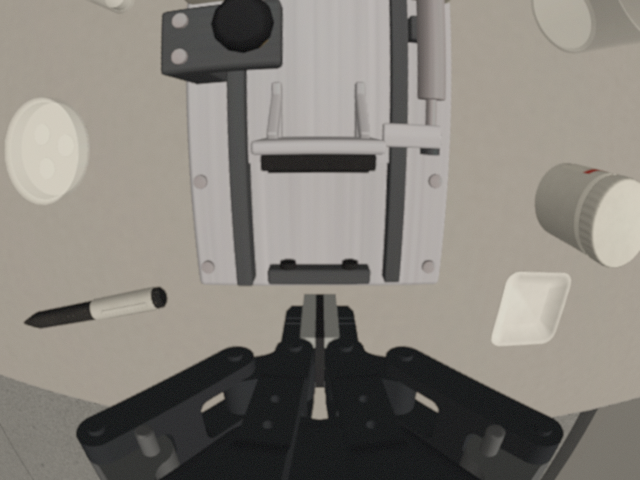

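The slide stands clear of the home bar (pad rear edge at row 171, home bar at 273): latched. Lift, then go over the key.

```bash
python3 -c "
from h import *; from w import t,M
print(((wray(319,171,.058)[:2]-t)@M*1000).round(1))"
python3 -m creep '[[0,0,-0.2,0,0,0],[0,0,-0.4,0,0,0],[0,0,-0.6,0,0,0],[0,0,-0.6,0,0,0]]' 0;python3 -m creep '[[0.2,0,0,0,0,0],[0.4,0,0,0,0,0],[0.6,0,0,0,0,0],[0.8,0,0,0,0,0],[0.97,0,0,0,0,0]]' 0;python3 -m creep '[[0,0,0,0,0,0],[0,0,0,0,0,0]]' 0;python3 -c "from w import *;tell(83,0,115)
from rig import optics
import cv2
cv2.imwrite('pics/w5.png',optics.camera('wrist')[:,:,::-1])"
```

```text
[-48.2  -0.7]
time_s: 4.3
eef_pos: [0.4244, -0.0646, 0.1665]
tcp_rot: [3.139, 0.084, 0.012]
force: [0.4, 0.3, -0.4]
width: 0.006
grip_force: 0.0
time_s: 4.8
eef_pos: [0.6177, -0.0536, 0.1599]
tcp_rot: [-3.14, -0.084, 0.001]
force: [-0.5, -0.8, 0.0]
width: -0.001
grip_force: 0.0
time_s: 5.0
eef_pos: [0.6157, -0.0537, 0.1595]
tcp_rot: [-3.14, -0.085, 0.004]
force: [0.2, 0.3, 0.4]
width: -0.002
grip_force: 0.0
t 5.0 reader [82.3 -0. ] z 159.5 F [0.2 0.3 0.4] w -0.0017843059326536938
yaw 0.05386007380307404 tilt [-0.003 -0.    -1.   ]
row [ 0.004 -0.     0.223] wz -0.002559070531429091
```

View pics/w5.png

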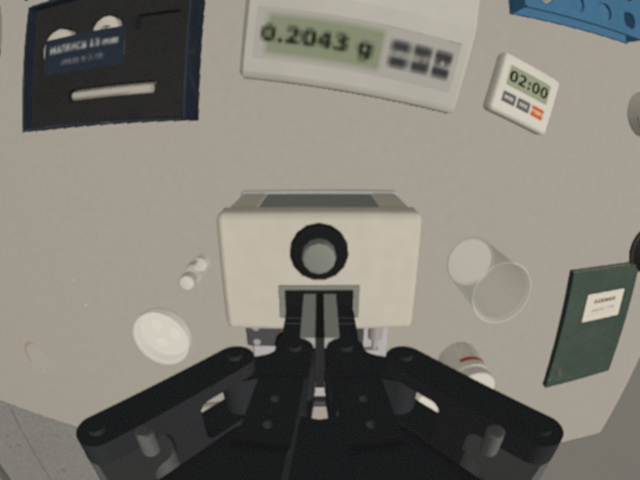

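Key at (319,257), centred laterally on the fingers; check its position and descend to just above it.

```bash
python3 -c "
from h import *; from w import t,M
print(((wray(319,257,.103)[:2]-t)@M*1000).round(1))"
python3 -m creep '[[0,0,0.1,0,0,0],[0,0,0.2,0,0,0],[0,0,0.25,0,0,0],[0,0,0.25,0,0,0]]' 0;python3 -c "from w import *;tell(83,0,96)"
```

```text
[85.9 -0.8]
time_s: 5.45
eef_pos: [0.6142, -0.0539, 0.1104]
tcp_rot: [-3.14, -0.084, 0.003]
force: [-0.2, 0.1, 0.6]
width: 0.001
grip_force: 0.0
t 5.45 reader [80.7 -0.2] z 110.4 F [-0.2  0.1  0.6] w 0.0009923540126097845
yaw 0.053288802610218775 tilt [-0.002 -0.    -1.   ]
row [ 0.012 -0.001  0.072] wz -0.0036501181416961166
```

Press in small steps, watching the force.

```bash
python3 -m creep '[[0.015,0,0.02,0,0,0],[0.015,0,0.035,0,0,0],[0.015,0,0.045,0,0,0],[0.015,0,0.055,0,0,0],[0.015,0,0.055,0,0,0]]' 0;python3 -c "from w import *;tell(83,0,97)"
```

```text
time_s: 5.95
eef_pos: [0.6187, -0.0538, 0.1005]
tcp_rot: [3.14, 0.084, 0.001]
force: [0.7, -0.5, 2.5]
width: 0.0
grip_force: 1.2
t 5.95 reader [85.2 -0.3] z 100.5 F [ 0.7 -0.5  2.5] w 5.289400580963379e-05
yaw 0.05346023859037288 tilt [ 0.001  0.    -1.   ]
row [-0.011 -0.001  0.018] wz -0.003322699537712152
```

```bash
python3 -m creep '[[0,0,0.01,0,0,0],[0,0,0.017,0,0,0],[0,0,0.017,0,0,0]]' 0;python3 -c "from w import *;tell(83,0,97)"
```

```text
time_s: 6.25
eef_pos: [0.6188, -0.0538, 0.098]
tcp_rot: [3.14, 0.084, 0.003]
force: [-0.5, -0.3, 8.5]
width: 0.002
grip_force: 4.1
t 6.25 reader [85.3 -0.3] z 98.0 F [-0.5 -0.3  8.5] w 0.0024090364628682136
yaw 0.05345244725760243 tilt [ 0.002  0.    -1.   ]
row [-0.011 -0.001  0.005] wz -0.0033375798871964437
```

Bottomed out (8.5 N at z = 98 mm, 5 mm down). Hold briefly, lift and look.

```bash
python3 -m creep '[[0,0,0.004,0,0,0],[0,0,0.004,0,0,0]]' 0; python3 -m creep '[[0,0,-0.05,0,0,0],[0,0,-0.2,0,0,0],[0,0,-0.4,0,0,0],[-0.3,0,-0.6,0,0,0],[-0.5,0,-0.6,0,0,0]]' 0; python3 -m creep '[[-0.2,0,0,0,0,0],[-0.2,0,0,0,0,0],[-0.2,0,0,0,0,0],[-0.2,0,0,0,0,0]]' 0;python3 -c "from w import *;tell()
from rig import optics
import cv2
cv2.imwrite('pics/w6.png',optics.camera('wrist')[:,:,::-1])"
```

```text
time_s: 6.45
eef_pos: [0.6188, -0.0538, 0.0979]
tcp_rot: [3.14, 0.084, 0.003]
force: [-3.4, 0.4, 11.6]
width: -0.002
grip_force: 6.3
time_s: 6.95
eef_pos: [0.5283, -0.0586, 0.2159]
tcp_rot: [3.14, 0.085, 0.002]
force: [-0.5, 0.1, 1.0]
width: 0.0
grip_force: 0.0
time_s: 7.35
eef_pos: [0.4887, -0.0607, 0.214]
tcp_rot: [-3.14, -0.084, -0.0]
force: [0.3, 0.4, -0.4]
width: 0.004
grip_force: 0.0
t 7.35 reader [-45.  -0.] z 214.0 F [ 0.3  0.4 -0.4] w 0.003547059094154462
yaw 0.0534907190880985 tilt [ 0. -0. -1.]
```

View pics/w6.png

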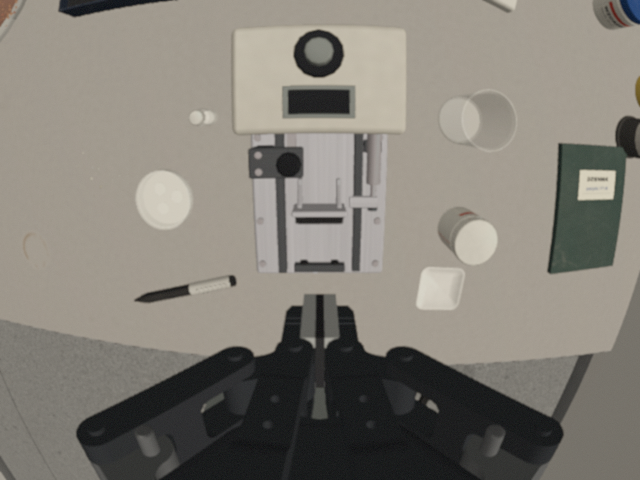

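The slide is still latched (pad at (319,219), clear of the home bar at row 267), the key at (319,50) is up, bystanders are in place, and the arm is clear.

```bash
python3 -c "
from rig import finish_job
print(finish_job())"
```

```text
the job is handed in; nothing more can be done
None
```

I pushed the slide to about 55 mm and let it go; in the camera views it came back and stayed latched at mid travel. I then pressed the reading key down to its stop (8.5 N, 5 mm) and released it, and handed the job in at about 7.4 s; the hand-in gave no verdict, and the vial, under the head, was not seen at the end.

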